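# Restock the gravity-feed fuse racks, oldest first

## Task

Load the spare fuses into the gravity-feed racks: the two red-banded fuses into the red rack and the two blue-banded ones into the blue rack, in each the older, brown-bodied fuse at the outlet so that it is dispensed first, and the newer, white-bodied one behind it. Set each fuse down across the chute and let it roll down to the stop; do not drop it from a height, it is ceramic. Leave the two spent fuses with black bands lying where they are.

Things in the scene. Friction and masses are not known exactly. Their poses are not given: they have to be found in the camera images.
- red_old_c (a point): older red fuse: cartridge fuse lying on the bench, cylinder 22 mm diameter, 58 mm long, about 50 g, steel caps on both ends, brown body with a red band round its middle. The point is its centre, 11 mm above what it lies on; its x axis runs along the fuse (either end alike; it may roll about that axis)
- red_new_c (a point): newer red fuse: cartridge fuse lying on the bench, cylinder 22 mm diameter, 58 mm long, about 50 g, steel caps on both ends, white body with a red band round its middle. The point is its centre, 11 mm above what it lies on; its x axis runs along the fuse (either end alike; it may roll about that axis)
- blue_old_c (a point): older blue fuse: cartridge fuse lying on the bench, cylinder 22 mm diameter, 58 mm long, about 50 g, steel caps on both ends, brown body with a blue band round its middle. The point is its centre, 11 mm above what it lies on; its x axis runs along the fuse (either end alike; it may roll about that axis)
- blue_new_c (a point): newer blue fuse: cartridge fuse lying on the bench, cylinder 22 mm diameter, 58 mm long, about 50 g, steel caps on both ends, white body with a blue band round its middle. The point is its centre, 11 mm above what it lies on; its x axis runs along the fuse (either end alike; it may roll about that axis)
- spent_a_c (a point): spent black fuse: cartridge fuse lying on the bench, cylinder 22 mm diameter, 58 mm long, about 50 g, steel caps on both ends, white body with a black band round its middle. The point is its centre, 11 mm above what it lies on; its x axis runs along the fuse (either end alike; it may roll about that axis)
- spent_b_c (a point): spent black fuse: cartridge fuse lying on the bench, cylinder 22 mm diameter, 58 mm long, about 50 g, steel caps on both ends, brown body with a black band round its middle. The point is its centre, 11 mm above what it lies on; its x axis runs along the fuse (either end alike; it may roll about that axis)
- rack_red: Fixed gravity-feed chute, red rails. Origin: bench level, mid base (150x82). Slopes 0.209 rad down to a stop (outlet) at -x, robot side. Mm, own frame: ramp height 15+0.212(x+65), x -65 to 72; 74 wide along y between rails 22 high. Lay fuse along y, let go: it rolls down; first rests centred at x -56.5, z 28, second x -35, z 32.5. Load at x 25, y 0 (centre z 45.5 on ramp; release <15 higher)
- rack_blue: Fixed gravity-feed chute, blue rails. Origin: bench level, mid base (150x82). Slopes 0.209 rad down to a stop (outlet) at -x, robot side. Mm, own frame: ramp height 15+0.212(x+65), x -65 to 72; 74 wide along y between rails 22 high. Lay fuse along y, let go: it rolls down; first rests centred at x -56.5, z 28, second x -35, z 32.5. Load at x 25, y 0 (centre z 45.5 on ramp; release <15 higher)
There are look-alikes about, which are no part of the job. Leave any green or turquoise look-alike of the part that bears red_new_c alone.

How it is judged:
By the outcome, as a careful person would: the job done as asked, in the order asked, and still so for the second after the job is handed in, with the robot touching nothing.
It also fails if it takes over 109 s, if anything falls off the work surface, if the arm or the gripper's body presses on something with over 40 N, if the wrist force passes 120 N, or if a joint passes its speed limit or range.

## Robot

A 6-joint arm with a two-finger parallel gripper is mounted at the origin on the work surface. World frame = base frame: x ahead of the robot, y to its left, z up, the work surface at z = 0. Lengths are in mm, angles in rad, forces in N, time in s.
With the tool pointing down it reaches from about 300 to 775 mm from the base axis. Payload 14.6 kg.
Tool frame: the origin (TCP) lies at the very end of the fingers, on their centre line; the grasp point (between the pads) lies 19 mm behind it; z points along the fingers, y is the line along which they close (so a half turn about z gives the same grasp; the last joint's range is limited). The gripper opens to 94 mm and grips with 3 to 60 N. Pads are 16 mm wide; open, the fingers measure 119 mm over their backs; the gripper's body (75 mm by 177 mm) begins 78 mm behind the grasp point.
Start: joints at [1.258, 0.3, 1.521, -0, 1.321, -0.067], TCP at [133.831, 533.459, 205.446] pointing down, gripper open.
Joint ranges: [-3.03, 3.03], [-0.79, 2.21], [0.23, 2.52], [-1.04, 4.18], [0, 3.07], [-2.55, 2.55]. Speed limits (rad/s): [2.22, 2.22, 2.57, 3.14, 3.14, 3.14].

## Interface

Orientations are given as [roll, pitch, yaw] about the fixed x, y, z axes, in that order (R = Rz(yaw) Ry(pitch) Rx(roll)).
In Python, from cell import manip, camera, get_calibration gives the robot as it stands. The module is installed in compiled form; this text tells all that it offers.
- The arm moves only by the tool jog_arm, never from a script. Its argument "plan" is one flat list of numbers, 6 for each row, row after row: the shift along the world's x, y, z in m, then the turn, a rotation vector about the world's x, y, z in degrees. A call has 1 to 20 rows; each row is the pose to reach, as a shift and turn from the pose commanded when the call began; what a row does not reach only later rows make up. A row lasts 1/10 s, in which the tool goes at most 50 mm and 8.59 degrees, less where a joint would pass 70% of its speed; a pose out of reach is approached as far as the arm can. A call with a gripper value outside its range is refused whole. "claw" is the finger opening in m, from 0 to 0.094, set as the call begins (left out, the last holds). The fingers move at their own pace and stop on an object; "force" is the grip in N (left out, the last holds). Time passes only in rows, so rows that repeat a pose let the fingers close. It gives the time, the measured TCP pose, the force, the opening and the grip force at its end, in the units of the state.
- manip.read_state(): the state, without advancing time (a new reading comes with each control period).
- camera(name): name is "side" or "top"; returns (picture, depth): 384x512x3 uint8, red, green, blue; 384x512 float32, mm along the optical axis (not along the pixel's ray), 0 where there is no reading.
- get_calibration(name): a dict with "fx", "fy", "cx", "cy" (pixels), "origin" and "attitude" of the camera in the world. Camera axes: x right, y down, z forward; pixel columns grow to the right and rows downward; lengths in mm; the calibration is good to about 2 mm. A picture is of the moment at which its call begins. get_calibration takes no time and is no camera call.
- manip.sign_off(): hands the job in; it is judged then, once.
The state is a dict: "clock": time; "joints": joint angles; "qd": joint speeds; "effort": joint torques, N m; "eef_pos": TCP position; "eef_rot": TCP orientation; "wrist_force": force on the tool from outside, world axes, zero at the start; "moment": the same for the moment, N m; "finger_gap": finger opening in mm; "finger_force": force on a finger pad.
Only numpy, scipy, OpenCV 4.12 (cv2) and the standard library are available. Lean on these libraries where they do the work, as an engineer would, in place of code of your own. Each camera call takes 0.05 s, during which the arm holds its last target. There are 200 camera calls.

## Working session

There is one attempt and no reset: what is moved stays moved. The work goes in short steps, Python scripts to look and compute and a tool call to move; the robot and the scene stay as the last step left them, time stands still between calls to the robot, and variables do not carry over. Pictures are saved under pics/ and viewed, at most 14 in all, crops included, and the job is handed in when it is done.

Besides the shell and the picture viewer there is one more tool, called after ">>>" as name(argument=value, ...), one argument or row to a line, values as JSON. jog_arm: Moves the arm, as the interface text tells. Its arguments: {"type":"object","properties":{"plan":{"type":"array"},"claw":{"type":"number"},"force":{"type":"number"}},"required":["plan"]}

```bash
mkdir -p pics; cat > h.py <<'E'
import numpy as np,cv2
from cell import manip,camera,get_calibration
def snap(n,f):
    p,d=camera(n);cv2.imwrite(f'pics/{f}.png',p[:,:,::-1]);np.savez(f'{f}.npz',p=p,d=d);return p,d
def world(n,d):
    c=get_calibration(n);v,u=np.mgrid[:384,:512]
    P=np.stack([(u-c['cx'])/c['fx']*d,(v-c['cy'])/c['fy']*d,d],-1)
    A=np.array(c['attitude'])
    if A.shape!=(3,3):
        from scipy.spatial.transform import Rotation as R
        A=R.from_euler('xyz',A).as_matrix()
    return P@A.T+np.array(c['origin'])
E
python3 - <<'E'
from h import *
for n in('top','side'): snap(n,n+'0');print(get_calibration(n))
print(manip.read_state())
a=cv2.imread('pics/top0.png');cv2.imwrite('pics/top0b.png',cv2.resize(a,(800,600)))
E
```

```text
{'fx': 447.02962652854177, 'fy': 447.02962652854177, 'cx': 256.35548800962295, 'cy': 195.38714243687994, 'origin': array([403.70316792,  -1.53579982, 899.92243857]), 'attitude': array([-2.99270343, -0.01513297, -1.552357  ])}
{'fx': 499.13859125606655, 'fy': 499.13859125606655, 'cx': 255.23213122034633, 'cy': 186.42047207093157, 'origin': array([ 208.87976517, -833.60639935,  609.56841381]), 'attitude': array([-2.10690025, -0.00864187, -0.38029996])}
{'clock': 0.1, 'joints': array([ 1.25841550e+00,  3.00421067e-01,  1.52148523e+00,  4.64519489e-05,
        1.32068434e+00, -6.65875829e-02]), 'qd': array([ 0.00255999, -0.00152078, -0.00374948, -0.00177728, -0.00103317,
        0.00061339]), 'effort': array([ 3.99405719e-03, -5.32653165e+01, -3.53275430e+01,  7.10874796e-02,
        2.35458522e-02, -4.61265108e-05]), 'eef_pos': array([133.74673342, 533.2664892 , 204.95431768]), 'eef_rot': array([-3.14059988e+00, -1.11299218e-04,  2.89578783e+00]), 'wrist_force': array([-0.92569433,  0.06440578, -0.22412895]), 'moment': array([-0.00329195,  0.04015538,  0.02518621]), 'finger_force': 0.0, 'finger_gap': 93.70715650511373}
```

View pics/top0b.png

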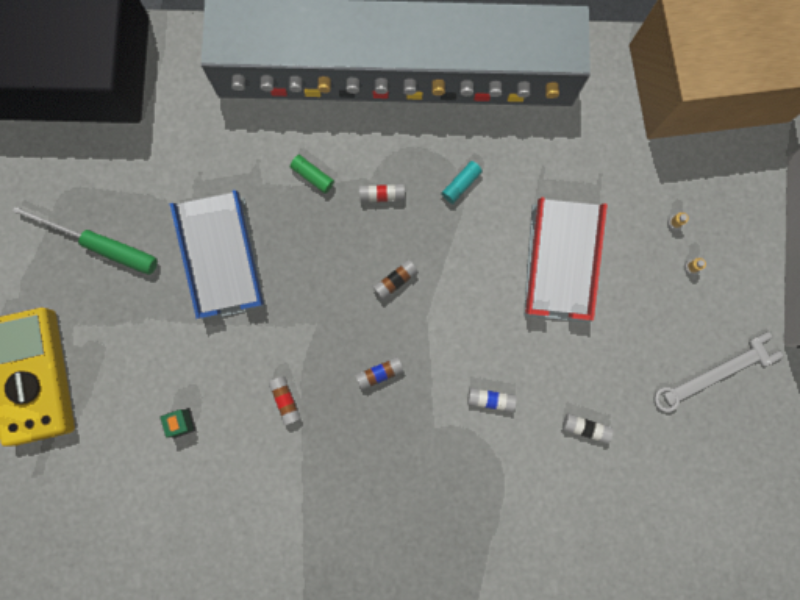

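View pics/side0.png

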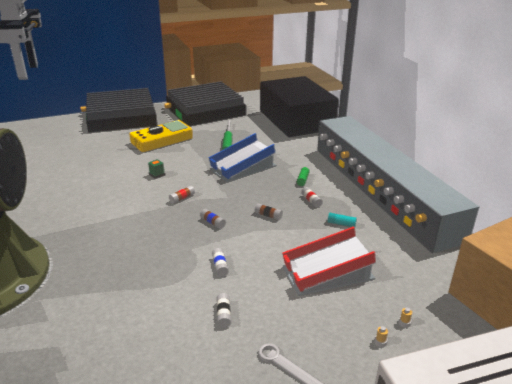

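The top view, in 800x600 pixels, shows red_old (286,401), red_new (382,193), blue_old (380,375), blue_new (492,400), the blue rack (216,254) and the red rack (567,258). The spent fuses are at (396,280) and (588,429), and the green and turquoise look-alikes at (311,173) and (462,181).

```bash
python3 - <<'E'
from h import *
def load(n): z=np.load(n+'0.npz'); return z['p'],world(n,z['d'])
p,W=load('top'); ps,Ws=load('side')
k=512/800
def fit(pts):
    r=cv2.minAreaRect(pts[:,:2].astype(np.float32)); b=cv2.boxPoints(r)
    e=[b[1]-b[0],b[2]-b[1]]; e.sort(key=np.linalg.norm)
    return np.round(r[0],1),[round(float(np.linalg.norm(x)),1) for x in e],round(float(np.degrees(np.arctan2(e[1][1],e[1][0])))%180,1),np.round(np.percentile(pts[:,2],[2,50,98]),1),len(pts)
print('bench z',np.median(W[200:300,150:300,2]))
C={}
for n,u,v in [('ro',286,401),('rn',382,193),('bo',380,375),('bn',492,400),('sa',588,429),('sb',396,280),('green',311,173),('turq',462,181)]:
    c=W[int(v*k),int(u*k)]
    for nm,X in(('top',W),('side',Ws)):
        m=(np.hypot(X[...,0]-c[0],X[...,1]-c[1])<38)&(X[...,2]>9)&(X[...,2]<40)
        print(n,nm,*fit(X[m]))
for n,u,v in [('blue',216,254),('red',567,258)]:
    c=W[int(v*k),int(u*k)]
    for nm,X in(('top',W),('side',Ws)):
        m=(np.hypot(X[...,0]-c[0],X[...,1]-c[1])<98)&(X[...,2]>10)&(X[...,2]<90)
        m=cv2.morphologyEx(m.astype(np.uint8),cv2.MORPH_OPEN,np.ones((3,3)))>0
        print(n,nm,*fit(X[m]))
E
```

```text
bench z 0.7594853444251726
ro top [413.7 131.6] [21.7, 58.1] 23.4 [12.9 20.7 24.8] 337
ro side [418.1 126.9] [22.9, 60.5] 23.3 [ 9.8 17.  22.7] 193
rn top [685.4  15.4] [21.5, 57.9] 94.1 [11.9 20.1 24.1] 299
rn side [688.2  12. ] [22.6, 61.4] 95.5 [ 9.5 17.1 21.9] 186
bo top [450.  13.] [21.8, 58.0] 114.7 [13.  20.6 24.5] 323
bo side [453.1   9.6] [21.7, 60.8] 116.2 [ 9.5 17.6 22. ] 227
bn top [ 419.5 -129.1] [21.7, 58.5] 81.4 [12.3 20.5 24.5] 331
bn side [ 423.2 -131.5] [21.5, 60.8] 81.9 [10.3 18.7 22.2] 274
sa top [ 386.1 -249.4] [21.9, 58.3] 73.4 [12.2 20.3 24.6] 347
sa side [ 390.2 -252.1] [21.4, 61.4] 71.9 [10.2 18.6 22.2] 376
sb top [570.6  -4.9] [21.8, 58.4] 129.8 [13.3 20.4 24.9] 313
sb side [573.3  -9.1] [23.0, 59.1] 131.4 [ 9.5 17.  22.2] 221
green top [710.4 108.1] [22.0, 58.3] 53.0 [11.6 20.1 24.4] 303
green side [715.3 104.7] [21.1, 64.8] 53.7 [10.5 18.2 22.5] 135
turq top [703.7 -89.4] [21.9, 59.5] 138.9 [11.3 20.1 24.6] 304
turq side [706.8 -94.7] [21.0, 58.3] 140.4 [ 9.3 17.2 21.5] 233
blue top [586.6 247.9] [141.5, 148.0] 13.4 [15.1 32.  59.7] 3394
blue side [590.5 244.7] [147.6, 148.7] 13.4 [13.8 32.6 58.6] 1600
red top [ 597.3 -219.2] [83.3, 147.1] 175.5 [15.7 32.7 60.5] 3243
red side [ 601.7 -220.6] [88.4, 148.2] 175.2 [13.9 32.8 58.4] 3423
```

```bash
python3 - <<'E'
from h import *
for nm in('top','side'):
    z=np.load(nm+'0.npz');X=world(nm,z['d']);P=z['p'].astype(int)
    for col,c in(('blue',(588,246)),('red',(599,-220))):
        near=(np.hypot(X[...,0]-c[0],X[...,1]-c[1])<95)&(X[...,2]>12)
        m=near&((P[...,2]>P[...,0]+50) if col=='blue' else (P[...,0]>P[...,1]+60))
        r=cv2.minAreaRect(X[m][:,:2].astype(np.float32));print(nm,col,np.round(r[0],1),np.round(r[1],1),r[2],X[m][:,2].max())
    m=(X[...,0]>700)&(X[...,0]<900)&(abs(X[...,1])<120)&(X[...,2]>35)
    print('panel x min',np.percentile(X[m][:,0],1),'z max',np.percentile(X[m][:,2],98))
E
```

```text
top blue [591.1 219.1] [141.7  83. ] 13.486391067504883 67.66186245444794
top red [ 595.6 -218.9] [ 82.8 143.6] 85.38519287109375 66.78343453714535
panel x min 805.6444561254491 z max 90.90945249490127
side blue [589.4 238.8] [142.5 136.9] 13.594640731811523 64.65520930519097
side red [ 600.  -220.5] [ 88.4 144.8] 85.24317932128906 64.41964623432705
panel x min 809.3744471122183 z max 88.77095930865451
```

>>> jog_arm(
  plan=[0.282,-0.404,-0.13,0,0,37.5,0.282,-0.404,-0.13,0,0,37.5,0.282,-0.404,-0.13,0,0,37.5,0.282,-0.404,-0.13,0,0,37.5,0.282,-0.404,-0.13,0,0,37.5,0.282,-0.404,-0.13,0,0,37.5,0.282,-0.404,-0.13,0,0,37.5,0.282,-0.404,-0.13,0,0,37.5,0.282,-0.404,-0.13,0,0,37.5,0.282,-0.404,-0.13,0,0,37.5,0.282,-0.404,-0.13,0,0,37.5,0.282,-0.404,-0.13,0,0,37.5,0.282,-0.404,-0.13,0,0,37.5,0.282,-0.404,-0.13,0,0,37.5],
  claw=0.06,
  force=15,
)

```text
clock: 1.5
eef_pos: [415.4, 130.2, 75.7]
eef_rot: [3.142, 0.0, -2.732]
wrist_force: [-0.7, 0.7, 0.1]
finger_gap: 59.8
finger_force: 0.0
```

>>> jog_arm(
  plan=[0,0,-0.04,0,0,0,0,0,-0.06,0,0,0,0,0,-0.073,0,0,0,0,0,-0.073,0,0,0,0,0,-0.073,0,0,0],
)

```text
clock: 2.0
eef_pos: [415.6, 130.2, 2.8]
eef_rot: [-3.142, 0.0, -2.731]
wrist_force: [0.6, -0.9, -0.5]
finger_gap: 60.3
finger_force: 0.0
```

>>> jog_arm(
  plan=[0,0,0,0,0,0,0,0,0,0,0,0,0,0,0,0,0,0,0,0,0,0,0,0,0,0,0,0,0,0,0,0,0,0,0,0,0,0,0,0,0,0,0,0,0.1,0,0,0,0,0,0.1,0,0,0,0,0,0.1,0,0,0,0,0,0.1,0,0,0],
  claw=0,
  force=15,
)

```text
clock: 3.1
eef_pos: [416.1, 129.5, 103.0]
eef_rot: [-3.141, 0.002, -2.733]
wrist_force: [-0.3, -0.8, -1.1]
finger_gap: 21.8
finger_force: 15.0
```

```bash
python3 - <<'E'
from h import *
snap('side','side1');snap('top','top1')
a=cv2.imread('pics/side1.png')[100:300,100:360];cv2.imwrite('pics/side1c.png',cv2.resize(a,None,fx=3,fy=3))
E
```

```text
(no output)
```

View pics/side1c.png

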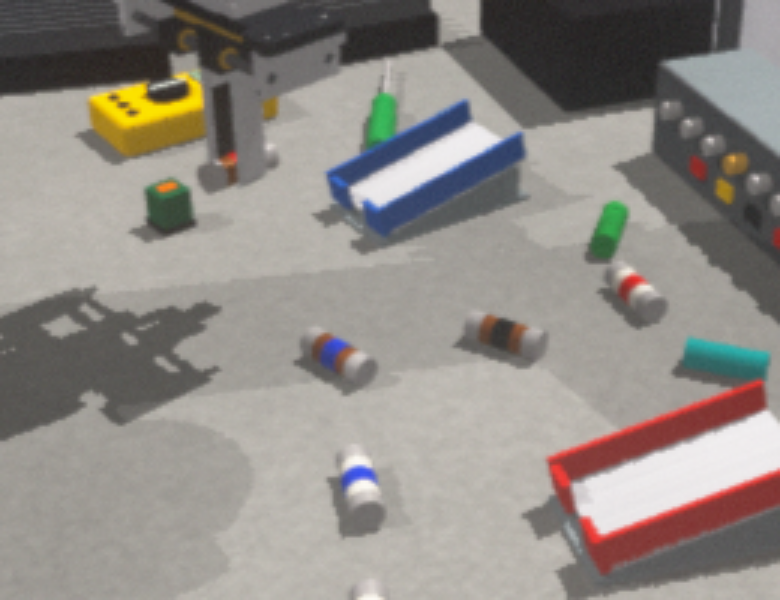

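The fuse is held across its middle (crop 235,165), with the racks and other fuses undisturbed. Next I move it to the red rack.

>>> jog_arm(
  plan=[0.209,-0.351,0,0,0,-118,0.209,-0.351,0,0,0,-118,0.209,-0.351,0,0,0,-118,0.209,-0.351,0,0,0,-118,0.209,-0.351,0,0,0,-118,0.209,-0.351,0,0,0,-118,0.209,-0.351,0,0,0,-118,0.209,-0.351,0,0,0,-118,0.209,-0.351,0,0,0,-118,0.209,-0.351,0,0,0,-118,0.209,-0.351,0,0,0,-118,0.209,-0.351,0,0,0,-118,0.209,-0.351,0,0,0,-118,0.209,-0.351,0,0,0,-118,0.209,-0.351,0,0,0,-118,0.209,-0.351,0,0,0,-118,0.209,-0.351,0,0,0,-118],
)

```text
clock: 4.9
eef_pos: [624.6, -221.5, 101.7]
eef_rot: [-3.141, -0.0, 1.493]
wrist_force: [0.3, -0.3, 0.2]
finger_gap: 21.3
finger_force: 15.0
```

```bash
python3 - <<'E'
from h import *
snap('side','side2');snap('top','top2')
a=cv2.imread('pics/top2.png')[100:220,310:420];b=cv2.imread('pics/side2.png')[180:300,260:400]
f=lambda a:cv2.resize(a,(390,390))
cv2.imwrite('pics/c2.png',np.hstack([f(a),f(b)]))
E
```

```text
(no output)
```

View pics/c2.png

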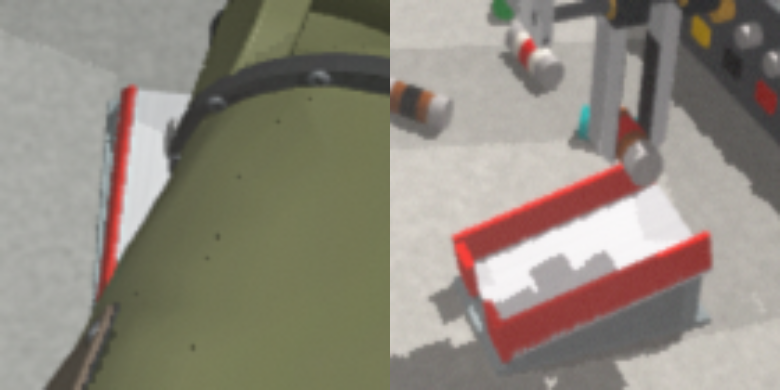

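The fuse hangs level over the rack's upper half (side crop 625,145). I lower it to 43 mm and let go.

>>> jog_arm(
  plan=[0,0,-0.03,0,0,0,0,0,-0.045,0,0,0,0,0,-0.053,0,0,0,0,0,-0.059,0,0,0,0,0,-0.059,0,0,0,0,0,-0.059,0,0,0],
)

```text
clock: 5.6
eef_pos: [625.2, -221.7, 44.2]
eef_rot: [3.141, 0.0, 1.491]
wrist_force: [-0.1, -0.2, 0.3]
finger_gap: 21.6
finger_force: 15.0
```

```bash
python3 - <<'E'
from h import *
snap('side','side3')
b=cv2.imread('pics/side3.png')[180:300,260:400]
cv2.imwrite('pics/c3.png',cv2.resize(b,None,fx=4,fy=4))
print(manip.read_state()['wrist_force'])
E
```

```text
[ 1.068098   -0.2637754  -0.31964119]
```

View pics/c3.png

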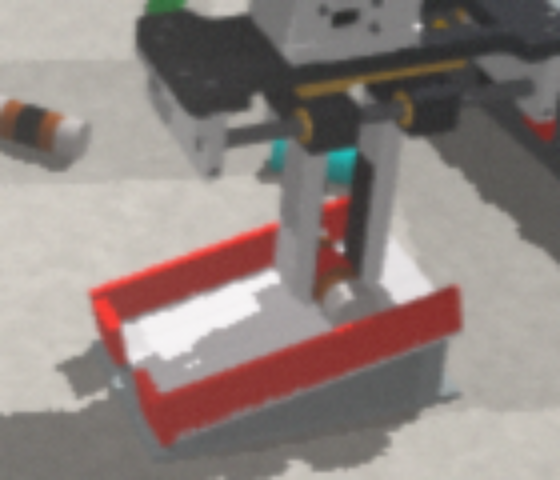

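The fuse lies between the rails just above the ramp (340,290), so I open.

>>> jog_arm(
  plan=[0,0,0,0,0,0,0,0,0,0,0,0,0,0,0,0,0,0,0,0,0,0,0,0,0,0,0,0,0,0,0,0,0.01,0,0,0,0,0,0.02,0,0,0,0,0,0.03,0,0,0,0,0,0.05,0,0,0,0,0,0.08,0,0,0,0,0,0.08,0,0,0,0,0,0.08,0,0,0],
  claw=0.038,
)

```text
clock: 6.85
eef_pos: [625.1, -221.6, 124.5]
eef_rot: [3.14, 0.0, 1.491]
wrist_force: [-0.4, -0.4, -0.5]
finger_gap: 38.1
finger_force: 0.0
```

```bash
python3 - <<'E'
from h import *
snap('side','side4')
b=cv2.imread('pics/side4.png')[180:300,260:400]
cv2.imwrite('pics/c4.png',cv2.resize(b,None,fx=3,fy=3))
E
```

```text
(no output)
```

View pics/c4.png

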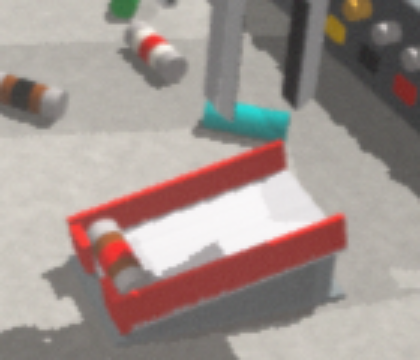

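The brown red-banded fuse rests at the red rack's stop (115,255). Next is red_new.

>>> jog_arm(
  plan=[0.062,0.235,0,0,0,9.4,0.062,0.235,0,0,0,9.4,0.062,0.235,0,0,0,9.4,0.062,0.235,0,0,0,9.4,0.062,0.235,0,0,0,9.4,0.062,0.235,0,0,0,9.4,0.062,0.235,0,0,0,9.4,0.062,0.235,0,0,0,9.4,0.062,0.235,-0.04,0,0,9.4,0.062,0.235,-0.08,0,0,9.4,0.062,0.235,-0.105,0,0,9.4,0.062,0.235,-0.121,0,0,9.4,0.062,0.235,-0.121,0,0,9.4,0.062,0.235,-0.121,0,0,9.4],
  claw=0.06,
)

```text
clock: 8.3
eef_pos: [687.1, 12.4, 3.0]
eef_rot: [3.141, 0.0, 1.654]
wrist_force: [-1.0, 0.2, -0.1]
finger_gap: 60.7
finger_force: 0.0
```

>>> jog_arm(
  plan=[0,0,0,0,0,0,0,0,0,0,0,0,0,0,0,0,0,0,0,0,0,0,0,0,0,0,0,0,0,0,0,0,0,0,0,0,0,0,0,0,0,0,0,0,0.1,0,0,0,0,0,0.1,0,0,0,0,0,0.1,0,0,0,0,0,0.1,0,0,0],
  claw=0,
  force=15,
)

```text
clock: 9.4
eef_pos: [687.2, 13.5, 103.5]
eef_rot: [3.14, 0.0, 1.655]
wrist_force: [-1.1, 0.5, -0.3]
finger_gap: 21.5
finger_force: 15.0
```

>>> jog_arm(
  plan=[-0.062,-0.235,0,0,0,-9.4,-0.062,-0.235,0,0,0,-9.4,-0.062,-0.235,0,0,0,-9.4,-0.062,-0.235,0,0,0,-9.4,-0.062,-0.235,0,0,0,-9.4,-0.062,-0.235,0,0,0,-9.4,-0.062,-0.235,0,0,0,-9.4,-0.062,-0.235,0,0,0,-9.4,-0.062,-0.235,-0.03,0,0,-9.4,-0.062,-0.235,-0.045,0,0,-9.4,-0.062,-0.235,-0.053,0,0,-9.4,-0.062,-0.235,-0.059,0,0,-9.4,-0.062,-0.235,-0.059,0,0,-9.4,-0.062,-0.235,-0.059,0,0,-9.4],
)

```text
clock: 10.8
eef_pos: [625.2, -221.6, 44.2]
eef_rot: [3.141, 0.0, 1.491]
wrist_force: [0.0, -1.0, 0.4]
finger_gap: 21.5
finger_force: 15.0
```

>>> jog_arm(
  plan=[0,0,0,0,0,0,0,0,0,0,0,0,0,0,0,0,0,0,0,0,0,0,0,0,0,0,0,0,0,0,0,0,0.01,0,0,0,0,0,0.02,0,0,0,0,0,0.03,0,0,0,0,0,0.05,0,0,0,0,0,0.08,0,0,0,0,0,0.08,0,0,0,0,0,0.08,0,0,0],
  claw=0.038,
)

```text
clock: 12.0
eef_pos: [625.1, -221.6, 124.5]
eef_rot: [3.14, 0.001, 1.491]
wrist_force: [-0.3, -0.0, -0.2]
finger_gap: 37.7
finger_force: 0.0
```

```bash
python3 - <<'E'
from h import *
snap('side','side5')
b=cv2.imread('pics/side5.png')[120:320,140:400]
cv2.imwrite('pics/c5.png',cv2.resize(b,None,fx=3,fy=3))
E
```

```text
(no output)
```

View pics/c5.png

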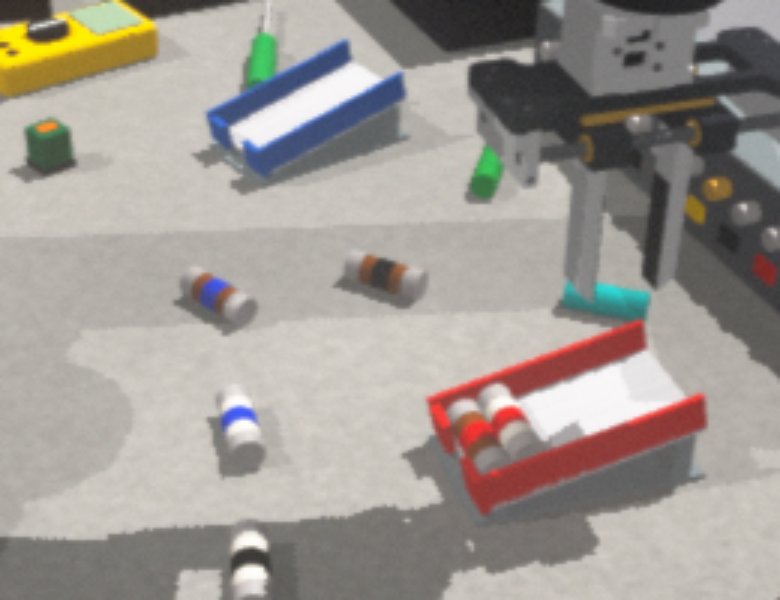

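Both red fuses are seated in the right order (475,435 brown, 508,415 white). Next is blue_old.

>>> jog_arm(
  plan=[-0.173,0.233,0,0,0,30,-0.173,0.233,0,0,0,30,-0.173,0.233,0,0,0,30,-0.173,0.233,0,0,0,30,-0.173,0.233,0,0,0,30,-0.173,0.233,0,0,0,30,-0.173,0.233,0,0,0,30,-0.173,0.233,0,0,0,30,-0.173,0.233,0,0,0,30,-0.173,0.233,-0.04,0,0,30,-0.173,0.233,-0.08,0,0,30,-0.173,0.233,-0.105,0,0,30,-0.173,0.233,-0.121,0,0,30,-0.173,0.233,-0.121,0,0,30,-0.173,0.233,-0.121,0,0,30],
  claw=0.06,
)

```text
clock: 13.55
eef_pos: [452.1, 10.6, 1.7]
eef_rot: [-3.141, -0.001, 2.013]
wrist_force: [0.3, -0.5, -0.7]
finger_gap: 60.1
finger_force: 0.0
```

>>> jog_arm(
  plan=[0,0,0,0,0,0,0,0,0,0,0,0,0,0,0,0,0,0,0,0,0,0,0,0,0,0,0,0,0,0,0,0,0,0,0,0,0,0,0,0,0,0,0,0,0.1,0,0,0,0,0,0.1,0,0,0,0,0,0.1,0,0,0,0,0,0.1,0,0,0],
  claw=0,
  force=15,
)

```text
clock: 14.65
eef_pos: [452.1, 11.5, 103.1]
eef_rot: [3.14, 0.001, 2.014]
wrist_force: [-0.5, 0.3, -0.7]
finger_gap: 21.5
finger_force: 15.0
```

>>> jog_arm(
  plan=[0.168,0.212,0,0,0,-11.9,0.168,0.212,0,0,0,-11.9,0.168,0.212,0,0,0,-11.9,0.168,0.212,0,0,0,-11.9,0.168,0.212,0,0,0,-11.9,0.168,0.212,0,0,0,-11.9,0.168,0.212,0,0,0,-11.9,0.168,0.212,0,0,0,-11.9,0.168,0.212,0,0,0,-11.9,0.168,0.212,0,0,0,-11.9],
)

```text
clock: 15.65
eef_pos: [619.5, 222.5, 102.4]
eef_rot: [-3.141, 0.0, 1.806]
wrist_force: [0.1, 0.1, -0.6]
finger_gap: 21.9
finger_force: 15.0
```

```bash
python3 - <<'E'
from h import *
snap('side','side6')
b=cv2.imread('pics/side6.png')[80:240,160:360]
cv2.imwrite('pics/c6.png',cv2.resize(b,None,fx=3,fy=3))
E
```

```text
(no output)
```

View pics/c6.png

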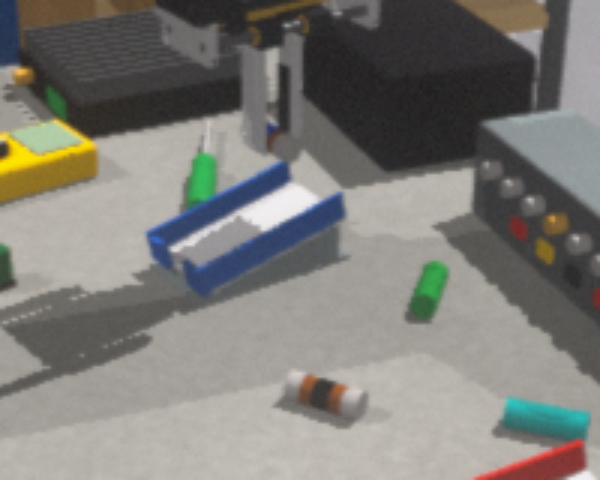

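blue_old is held above the blue rack's upper half (285,140). I lower it and release.

>>> jog_arm(
  plan=[0,0,-0.03,0,0,0,0,0,-0.045,0,0,0,0,0,-0.053,0,0,0,0,0,-0.059,0,0,0,0,0,-0.059,0,0,0,0,0,-0.059,0,0,0],
)

```text
clock: 16.3
eef_pos: [620.2, 223.6, 44.2]
eef_rot: [3.141, -0.0, 1.807]
wrist_force: [-0.2, -0.0, 0.1]
finger_gap: 21.8
finger_force: 15.0
```

>>> jog_arm(
  plan=[0,0,0,0,0,0,0,0,0,0,0,0,0,0,0,0,0,0,0,0,0,0,0,0,0,0,0,0,0,0,0,0,0.01,0,0,0,0,0,0.02,0,0,0,0,0,0.03,0,0,0,0,0,0.05,0,0,0,0,0,0.08,0,0,0,0,0,0.08,0,0,0,0,0,0.08,0,0,0],
  claw=0.038,
)

```text
clock: 17.5
eef_pos: [620.1, 223.5, 124.5]
eef_rot: [3.14, -0.0, 1.807]
wrist_force: [0.1, -0.8, -0.7]
finger_gap: 37.8
finger_force: 0.0
```

```bash
python3 - <<'E'
from h import *
snap('side','side7')
b=cv2.imread('pics/side7.png')[80:240,160:360]
cv2.imwrite('pics/c7.png',cv2.resize(b,None,fx=3,fy=3))
E
```

```text
(no output)
```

View pics/c7.png

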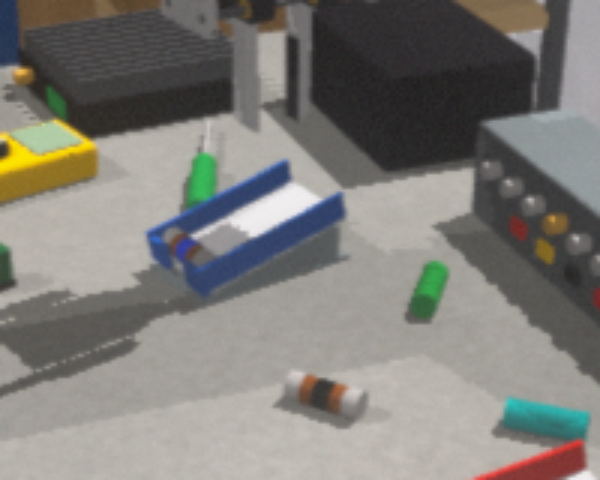

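blue_old rests at the blue rack's stop (183,248). Last is blue_new.

>>> jog_arm(
  plan=[-0.198,-0.354,0,0,0,-21.9,-0.198,-0.354,0,0,0,-21.9,-0.198,-0.354,0,0,0,-21.9,-0.198,-0.354,0,0,0,-21.9,-0.198,-0.354,0,0,0,-21.9,-0.198,-0.354,0,0,0,-21.9,-0.198,-0.354,0,0,0,-21.9,-0.198,-0.354,0,0,0,-21.9,-0.198,-0.354,0,0,0,-21.9,-0.198,-0.354,0,0,0,-21.9,-0.198,-0.354,0,0,0,-21.9,-0.198,-0.354,0,0,0,-21.9,-0.198,-0.354,-0.04,0,0,-21.9,-0.198,-0.354,-0.08,0,0,-21.9,-0.198,-0.354,-0.105,0,0,-21.9,-0.198,-0.354,-0.121,0,0,-21.9,-0.198,-0.354,-0.121,0,0,-21.9,-0.198,-0.354,-0.121,0,0,-21.9],
  claw=0.06,
)

```text
clock: 19.35
eef_pos: [422.1, -129.5, 2.0]
eef_rot: [-3.141, -0.0, 1.426]
wrist_force: [0.2, 0.4, 0.1]
finger_gap: 59.7
finger_force: 0.0
```

>>> jog_arm(
  plan=[0,0,0,0,0,0,0,0,0,0,0,0,0,0,0,0,0,0,0,0,0,0,0,0,0,0,0,0,0,0,0,0,0,0,0,0,0,0,0,0,0,0,0,0,0.1,0,0,0,0,0,0.1,0,0,0,0,0,0.1,0,0,0,0,0,0.1,0,0,0],
  claw=0,
  force=15,
)

```text
clock: 20.45
eef_pos: [422.1, -130.7, 103.0]
eef_rot: [3.14, 0.001, 1.425]
wrist_force: [0.3, -0.8, -1.9]
finger_gap: 21.1
finger_force: 15.0
```

>>> jog_arm(
  plan=[0.198,0.354,0,0,0,21.9,0.198,0.354,0,0,0,21.9,0.198,0.354,0,0,0,21.9,0.198,0.354,0,0,0,21.9,0.198,0.354,0,0,0,21.9,0.198,0.354,0,0,0,21.9,0.198,0.354,0,0,0,21.9,0.198,0.354,0,0,0,21.9,0.198,0.354,0,0,0,21.9,0.198,0.354,0,0,0,21.9,0.198,0.354,0,0,0,21.9,0.198,0.354,0,0,0,21.9,0.198,0.354,0,0,0,21.9,0.198,0.354,-0.03,0,0,21.9,0.198,0.354,-0.045,0,0,21.9,0.198,0.354,-0.053,0,0,21.9,0.198,0.354,-0.059,0,0,21.9,0.198,0.354,-0.059,0,0,21.9,0.198,0.354,-0.059,0,0,21.9],
)

```text
clock: 22.35
eef_pos: [620.2, 223.5, 44.2]
eef_rot: [3.141, -0.0, 1.807]
wrist_force: [0.3, 0.3, -0.4]
finger_gap: 21.5
finger_force: 15.0
```

>>> jog_arm(
  plan=[0,0,0,0,0,0,0,0,0,0,0,0,0,0,0,0,0,0,0,0,0,0,0,0,0,0,0,0,0,0,0,0,0.01,0,0,0,0,0,0.02,0,0,0,0,0,0.03,0,0,0,0,0,0.05,0,0,0,0,0,0.08,0,0,0,0,0,0.12,0,0,0,0,0,0.15,0,0,0,0,0,0.15,0,0,0,0,0,0.15,0,0,0,0,0,0.15,0,0,0],
  claw=0.038,
)

```text
clock: 23.85
eef_pos: [619.4, 223.3, 192.3]
eef_rot: [-3.14, 0.0, 1.807]
wrist_force: [-0.5, -0.4, 0.1]
finger_gap: 38.1
finger_force: 0.0
```

```bash
python3 - <<'E'
from h import *
snap('side','side8')
b=cv2.imread('pics/side8.png')[120:320,140:400]
cv2.imwrite('pics/c8.png',cv2.resize(b,None,fx=3,fy=3))
E
```

```text
(no output)
```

View pics/c8.png

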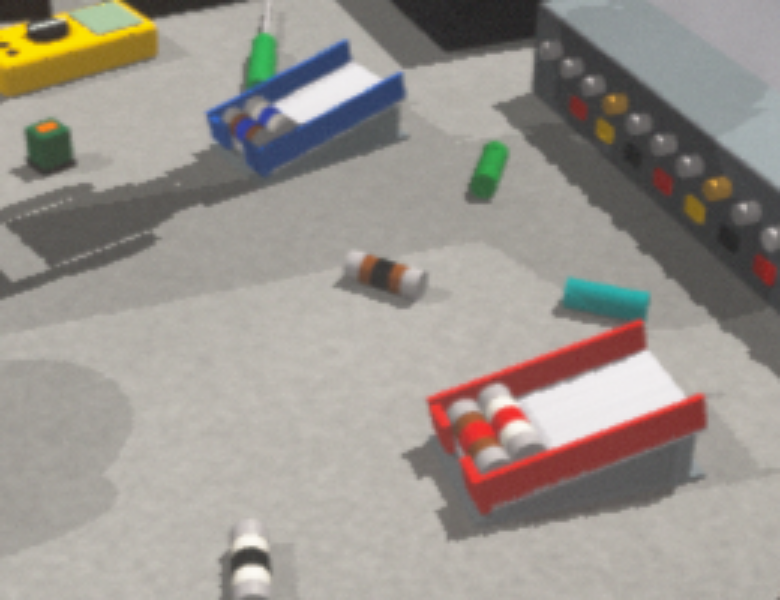

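All four fuses are seated in order: blue at (245,125) and (268,115), red at (475,435) and (510,415). The spent fuses and look-alikes have not moved, so I hand in.

```bash
python3 -c "
from cell import manip;print(manip.sign_off())"
```

```text
the job is handed in; nothing more can be done
None
```

The job is handed in: both racks are loaded with the brown fuse at the outlet and the white one behind it, and the final picture shows the spent fuses and look-alikes where they lay; the clock stood at about 24 s of the 109 s allowed.

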